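# Put the head changeover kit back in its tray

## Task

Put the four parts of the dispensing head's changeover kit back in the narrow blue tray with the four nests, each down on the floor of its own nest and the same way up as it stands now: the flanged nozzle holder in the round nest, the block with the slot in the square nest, the bar in the long trough, and the collar with the hole over the post. Set the parts down, do not drop them, and leave the solid disc and the block without a slot where they stand, as they belong to another machine.

Things in the scene. Friction and masses are not known exactly. Their poses are not given: they have to be found in the camera images.
- nozzle_holder: Stands on the table. Origin: centre of the underside, z up. Bare aluminium turned part, round: flange 44 mm diameter and 10 mm high, above it a neck 26 mm in diameter up to 40 mm, then a cone to 14 mm at the top, 48 mm high in all. About 0.12 kg.
- slotted_block: Stands on the table. Origin: centre of the underside, z up. Dark steel block, 50 mm along its x, 40 mm along its y, 34 mm high, with an open slot in its top 16 mm wide and 18 mm deep running along x through its whole length. About 0.3 kg.
- plain_block: Stands on the table. Origin: centre of the underside, z up. Look-alike, to be left: dark steel block of the same size, 50 x 40 x 34 mm high, solid, with no slot.
- bar: Stands on the table. Origin: centre of the underside, z up. Bare aluminium bar lying flat, 60 mm along its x, 16 mm along its y, 24 mm high, two dark 8 mm screw holes on its top. About 0.1 kg.
- collar: Stands on the table. Origin: centre of the underside, z up. Bare aluminium collar, round, 54 mm outside diameter, 24 mm high, with a 30 mm hole through it from top to bottom. About 0.12 kg.
- plain_disc: Stands on the table. Origin: centre of the underside, z up. Look-alike, to be left: bare aluminium disc, 54 mm in diameter, 24 mm high, solid, with no hole.
- round_nest: Grey nest, base 84 x 84 x 4 mm, fixed in the blue tray (96 x 362 mm, walls up to 15 mm above the table) in a row of four, 88 mm pitch, order varies. Origin: centre of underside, 4 mm above the table; z up, y along the tray. Floor 4 mm above origin. Round, 64 mm inside diameter; black rim 3 mm thick, top 12 mm above the origin.
- square_nest: Grey nest, base 84 x 84 x 4 mm, fixed in the blue tray (96 x 362 mm, walls up to 15 mm above the table) in a row of four, 88 mm pitch, order varies. Origin: centre of underside, 4 mm above the table; z up, y along the tray. Floor 4 mm above origin. Nearly square, inside 68 mm along x, 60 mm along y; black rim 3 mm thick, top 12 mm above the origin.
- trough_nest: Grey nest, base 84 x 84 x 4 mm, fixed in the blue tray (96 x 362 mm, walls up to 15 mm above the table) in a row of four, 88 mm pitch, order varies. Origin: centre of underside, 4 mm above the table; z up, y along the tray. Floor 4 mm above origin. Long and narrow, inside 78 mm along x, 36 mm along y; black rim 3 mm thick, top 12 mm above the origin.
- post_nest: Grey nest, base 84 x 84 x 4 mm, fixed in the blue tray (96 x 362 mm, walls up to 15 mm above the table) in a row of four, 88 mm pitch, order varies. Origin: centre of underside, 4 mm above the table; z up, y along the tray. Floor 4 mm above origin. No rim but an upright black post at its centre, 12 mm in diameter, its top 38 mm above the origin.
Things that resemble listed ones, but are neither listed nor needed, are in the scene too. Leave any brown, green or red look-alike of the round_nest alone.

How it is judged:
By the outcome, as a careful person would: the job done as asked, in the order asked, and still so for the second after the job is handed in, with the robot touching nothing.
It also fails if it takes over 102 s, if anything falls off the work surface, if the arm or the gripper's body presses on something with over 40 N, if the wrist force passes 120 N, or if a joint passes its speed limit or range.

## Robot

A 6-joint arm with a two-finger parallel gripper is mounted at the origin on the work surface. World frame = base frame: x ahead of the robot, y to its left, z up, the work surface at z = 0. Lengths are in m, angles in rad, forces in N, time in s.
With the tool pointing down it reaches from about 0.275 to 0.825 m from the base axis. Payload 4.9 kg.
Tool frame: the origin (TCP) lies at the very end of the fingers, on their centre line; the grasp point (between the pads) lies pinch_z behind it (pinch_z is the distance from the TCP to the grasp point, in m); z points along the fingers, y is the line along which they close (so a half turn about z gives the same grasp; the last joint's range is limited). The gripper opens to 85 mm and grips with 20 to 120 N. Pads are 22 mm wide; open, the fingers measure 114 mm over their backs; the gripper's body (76 mm by 85 mm) begins 54 mm behind the grasp point. The pads swing forward as they close: fully open they stand 13 mm farther back than shut.
Start: joints at [1.064, 0.326, -0.193, 1.052, 0, 1.437], TCP at [0.2, 0.512, 0.231] pointing down, gripper open.
Joint ranges: [-2.65, 2.65], [-0.97, 1.79], [-1.3, 1.35], [-1.93, 2.1], [-1.47, 1.37], [-3.14, 3.14]. Speed limits (rad/s): [2.57, 2.57, 3.14, 3.14, 3.14, 3.14].

## Interface

Orientations are given as a rotation vector (axis times angle).
In Python, from plant import * gives the robot as it stands.
- The arm moves only by the tool servo_tool, never from a script. Its argument "steps" is a list of rows, each a list of 7 numbers: the shift along the tool's x, y, z in units of 0.25 m (1.0 is 0.25 m), then the turn, a rotation vector about the tool's x, y, z in units of 4 degrees (1.0 is 4 degrees), then the closure, from -1 (fully open) to 1 (shut). In form: [[x, y, z, ax, ay, az, fingers], ...]. A call has exactly 8 rows; each row shifts and turns the commanded pose from where the row before left it, along the tool's axes as they then stand; what a row does not reach is not made up. A row lasts 1/8 s, in which the tool goes at most 62.5 mm and 10.7 degrees, less where a joint would pass 70% of its speed; a pose out of reach is approached as far as the arm can. A call with a number of a shift or a turn outside -1 to 1 is refused whole. A call with a gripper value outside its range is refused whole. The fingers move at their own pace and stop on an object; "newtons" is the grip in N (left out, the last holds). Time passes only in rows, so rows that do not move let the fingers close, or fill a call up. It gives the time, the measured TCP pose, the force, the opening and the grip force at its end, in the units of the state.
- get_state(): the state, without advancing time (a new reading comes with each control period).
- capture(name): name is "side" or "top"; returns the picture (384x512x3 uint8, red, green, blue); there is no depth.
- camera_params(name): a dict with "K" (3x3 intrinsics, pixels), "D" ([k1, k2, p1, p2, k3] as OpenCV has them; the pictures are not rectified), "R" (3x3) and "t" (3): a world point X has camera coordinates R X + t. Camera axes: x right, y down, z forward; pixel columns grow to the right and rows downward; lengths in m; the calibration is good to about 2 mm. A picture is of the moment at which its call begins. camera_params takes no time and is no camera call.
- job_done(): hands the job in; it is judged then, once.
The state is a dict: "t": time; "joint_positions": joint angles; "joint_vel": joint speeds; "joint_efforts": joint torques, N m; "eef_pos": TCP position; "orientation": TCP orientation; "wrist_force": force on the tool from outside, world axes, zero at the start; "moment": the same for the moment, N m; "width": opening from 0.0 (shut) to 1.0 (fully open); "gripper_force": force on a finger pad.
Only numpy, scipy, OpenCV 4.12 (cv2) and the standard library are available. Lean on these libraries where they do the work, as an engineer would, in place of code of your own. Each camera call takes 0.05 s, during which the arm holds its last target. There are 200 camera calls.

## Working session

There is one attempt and no reset: what is moved stays moved. The work goes in short steps, Python scripts to look and compute and a tool call to move; the robot and the scene stay as the last step left them, time stands still between calls to the robot, and variables do not carry over. Pictures are saved under pics/ and viewed, at most 14 in all, crops included, and the job is handed in when it is done.

Besides the shell and the picture viewer there is one more tool, called as name(argument=value, ...) on one line, values as JSON. servo_tool: Moves the arm, as the interface text tells. Shifts and turns lie within -1 to 1; 1 stands for 0.25 m of shift or 4 degrees of turn. Its arguments: {"type":"object","properties":{"steps":{"type":"array","items":{"type":"array","items":{"type":"number","minimum":-1,"maximum":1}}},"newtons":{"type":"number"}},"required":["steps"]}

```bash
mkdir -p pics; ls
python3 - <<'E'
from plant import *
import cv2,numpy as np
for n in("top","side"):
    im=capture(n); cv2.imwrite(f"pics/{n}0.png",im[:,:,::-1])
    p=camera_params(n); print(n,{k:np.round(v,4).tolist() for k,v in p.items()})
s=get_state(); print(s)
import plant; print([k for k in dir(plant) if not k.startswith('_')]); print(globals().get('pinch_z'))
E
```

```text
pics
top {'K': [[353.9867, 0.0, 253.1141], [0.0, 353.9867, 192.5806], [0.0, 0.0, 1.0]], 'D': [-0.0471, 0.0, 0.0, 0.0, 0.0], 'R': [[-0.0074, -1.0, -0.0028], [-0.9864, 0.0077, -0.1643], [0.1643, 0.0016, -0.9864]], 't': [0.0253, 0.6216, 0.8436]}
side {'K': [[480.2953, 0.0, 261.7312], [0.0, 480.2953, 194.9127], [0.0, 0.0, 1.0]], 'D': [0.0125, 0.0, 0.0, 0.0, 0.0], 'R': [[0.9512, -0.3084, 0.0011], [-0.2298, -0.7111, -0.6645], [0.2057, 0.6318, -0.7473]], 't': [-0.5747, 0.1843, 1.1202]}
{'t': 0.1, 'joint_positions': array([ 1.06382168e+00,  3.26901225e-01, -1.93459866e-01,  1.05199756e+00,
       -4.07104795e-05,  1.43659307e+00]), 'joint_vel': array([ 1.54898067e-03, -3.28920772e-03,  2.64098256e-03,  5.27121022e-04,
        6.36557507e-05, -2.56214607e-04]), 'joint_efforts': array([ 2.02419046e-04, -4.44238973e+01,  2.63038051e+01,  7.86412333e-03,
       -1.10733577e-04, -1.44814226e-05]), 'eef_pos': array([0.20006138, 0.51177558, 0.23057212]), 'orientation': array([-5.82079242e-01, -3.08673488e+00,  2.34887208e-03]), 'wrist_force': array([ 0.528708  , -0.18391026,  0.94672222]), 'moment': array([0.00568573, 0.05933975, 0.02165679]), 'gripper_force': 0.0, 'width': 0.9998874324040723}
['PlanningError', 'camera_params', 'capture', 'get_state', 'job_done', 'pinch_z']
0.0187
```

View pics/top0.png

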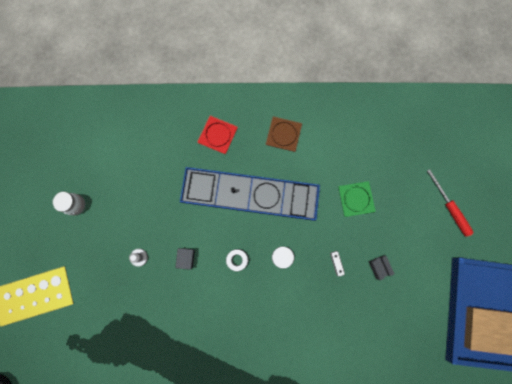

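View pics/side0.png

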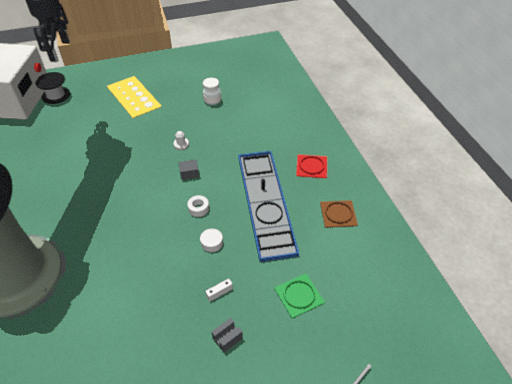

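The candidates in the top view are:
- The round bare part at (237,260) shows a hole, so it is the collar. The one at (283,257) is solid, so it is the plain disc.
- The dark block at (381,267) shows a slot, so it is slotted_block. The one at (186,259) is solid, so it is the plain block.
- The nozzle holder is at (138,257) and the bar at (338,264).
- The tray nests run left to right: square (202,187), post (235,191), round (267,196), trough (300,200). The red, brown and green nests are decoys.

I'll confirm this in one enlarged crop and measure.

```bash
cat > h.py <<'E'
from plant import *
import cv2,numpy as np
P={n:camera_params(n) for n in("top","side")}
def ray(n,uv,z):
    p=P[n]; R=np.array(p["R"]);t=np.array(p["t"])
    x=cv2.undistortPoints(np.array(uv,float).reshape(-1,1,2),np.array(p["K"]),np.array(p["D"])).reshape(-1,2)
    d=np.c_[x,np.ones(len(x))]@R; C=-R.T@t
    return C+d*((z-C[2])/d[:,2])[:,None]
def proj(n,X):
    p=P[n]; return cv2.projectPoints(np.array(X,float).reshape(-1,1,3),cv2.Rodrigues(np.array(p["R"]))[0],np.array(p["t"]),np.array(p["K"]),np.array(p["D"]))[0].reshape(-1,2)
def masks(im):
    h=cv2.cvtColor(im,cv2.COLOR_RGB2HSV).astype(int)
    return h
E
python3 - <<'E'
from h import *
im=cv2.imread("pics/top0.png"); sd=cv2.imread("pics/side0.png")
a=cv2.resize(im[160:285,120:400],None,fx=2.8,fy=2.8,interpolation=cv2.INTER_CUBIC)
b=cv2.resize(sd[125:355,165:305],None,fx=1,fy=1)
cv2.imwrite("pics/c1.png",a)
for (u,v) in [(138,257),(186,259),(381,267),(338,264),(237,250),(300,230),(186,275)]: print((u,v),im[v,u,::-1])
for n,pts in {"top":[(138,257),(186,259),(237,260),(338,264),(381,267),(202,187),(300,200)]}.items(): print(np.round(ray(n,pts,.015),3).tolist())
E
```

```text
(138, 257) [133 134 134]
(186, 259) [ 96  99 105]
(381, 267) [82 85 90]
(338, 264) [231 232 233]
(237, 250) [219 222 225]
(300, 230) [ 75 124  99]
(186, 275) [ 72 120  95]
[[0.462, 0.318, 0.015], [0.457, 0.194, 0.015], [0.453, 0.063, 0.015], [0.441, -0.195, 0.015], [0.432, -0.306, 0.015], [0.644, 0.156, 0.015], [0.607, -0.102, 0.015]]
```

View pics/c1.png

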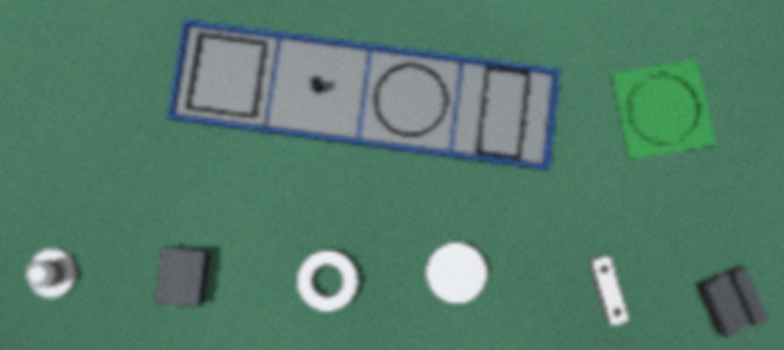

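The crop confirms the choice: the slotted block is at far right (731,300 in the crop) with its slot visible, the collar with the hole is at (328,281), and the plain disc and plain block are solid. Measuring next.

```bash
cat > m.py <<'E'
from h import *
def blob(n,X,r,z,rgb):
    """low-saturation silhouette near X: filled contour in subpixel (4x upsampled)"""
    c=proj(n,X)[0]; u0,v0=(c-r).astype(int); s=4
    im=cv2.resize(rgb[v0:v0+2*r,u0:u0+2*r],None,fx=s,fy=s,interpolation=cv2.INTER_CUBIC)
    hsv=cv2.cvtColor(im,cv2.COLOR_RGB2HSV); m=(hsv[...,1]<60).astype(np.uint8)
    cs,_=cv2.findContours(m,cv2.RETR_EXTERNAL,cv2.CHAIN_APPROX_NONE)
    ct=max(cs,key=cv2.contourArea); M=cv2.moments(ct)
    f=lambda q:(np.array(q,float).reshape(-1,2)+.5)/s-.5+[u0,v0]
    return f([M['m10']/M['m00'],M['m01']/M['m00']])[0],f(ct),cv2.contourArea(ct)/s**2
if __name__=="__main__":
    I={n:capture(n) for n in P}
    for k,X,z in [("noz",(.462,.318),.018),("plainb",(.457,.194),.017),("collar",(.453,.063),.012),("bar",(.441,-.195),.012),("slot",(.432,-.306),.017)]:
        for n in P:
            c,ct,a=blob(n,(*X,z),17,z,I[n]); w=ray(n,ct,z)
            r=cv2.minAreaRect((w[:,:2]*1000).astype(np.float32))
            print(k,n,np.round(c,1),np.round(ray(n,[c],z)[0][:2],4),"rect",np.round(r[0],1),np.round(r[1],1),round(r[2],1))
    for n in P:
        h=cv2.cvtColor(I[n],cv2.COLOR_RGB2HSV); m=cv2.inRange(h,(105,110,40),(130,255,255))
        cs,_=cv2.findContours(m,cv2.RETR_EXTERNAL,cv2.CHAIN_APPROX_NONE)
        c0=proj(n,(.625,.03,.015))[0]
        ct=[c for c in cs if cv2.pointPolygonTest(cv2.convexHull(c),tuple(map(float,c0)),False)>0]
        w=ray(n,np.vstack(ct).reshape(-1,2),.015); r=cv2.minAreaRect((w[:,:2]*1000).astype(np.float32))
        print("tray",n,np.round(r[0],1),np.round(r[1],1),round(r[2],2))
        for name,X in [("sq",(.644,.156)),("post",(.635,.065)),("round",(.62,-.01)),("tr",(.607,-.102))]:
            c0=proj(n,(*X,.016))[0].astype(int); g=cv2.cvtColor(I[n],cv2.COLOR_RGB2GRAY)
            q=16; sub=cv2.resize(g[c0[1]-q:c0[1]+q,c0[0]-q:c0[0]+q],None,fx=4,fy=4,interpolation=cv2.INTER_CUBIC)
            mm=(sub<95).astype(np.uint8); 
            cs,_=cv2.findContours(mm,cv2.RETR_EXTERNAL,cv2.CHAIN_APPROX_NONE); 
            b=max(cs,key=lambda c:cv2.contourArea(cv2.convexHull(c))); b=(b.reshape(-1,2)+.5)/4-.5+c0-q
            w=ray(n,b,.016); r=cv2.minAreaRect((w[:,:2]*1000).astype(np.float32)); print(name,n,np.round(r[0],1),np.round(r[1],1),round(r[2],1))
E
python3 m.py
```

```text
noz top [138.  257.1] [0.4617 0.3172] rect [461.7 317.1] [48.1 47.5] 45.6
noz side [180.4 140.8] [0.4576 0.3164] rect [460.6 320.4] [84.9 47. ] 72.1
plainb top [184.5 258.3] [0.4584 0.1975] rect [458.5 197.2] [45.2 51.8] 84.6
plainb side [188.4 169.2] [0.4551 0.1961] rect [454.8 196.4] [73.1 51.2] 84.6
collar top [236.6 259.8] [0.4539 0.0642] rect [453.8  63.9] [59.7 56.9] 89.6
collar side [197.9 205.5] [0.4509 0.0637] rect [450.3  64.5] [77.3 57.6] 78.3
bar top [337.2 263.3] [ 0.4426 -0.1937] rect [ 442.6 -193.7] [66.1 24.1] 14.8
bar side [218.8 289.4] [ 0.4403 -0.193 ] rect [ 441.4 -192.7] [67.9 32.7] 15.0
slot top [381.2 267.2] [ 0.4315 -0.3054] rect [ 431.1 -305.3] [54.3 49.5] 20.9
slot side [226.8 334.5] [ 0.4286 -0.3047] rect [ 429.6 -303.9] [58.1 55.4] 21.6
tray top [626.5  29.4] [358.7  94.7] 81.9
sq top [645.7 158.8] [68.3 76.4] 82.1
post top [677.9  66.6] [85.6  9.3] 81.6
round top [621.8 -12.5] [65.2 69.3] 53.1
tr top [608.6 -99. ] [ 58.1 106.1] 71.8
tray side [622.3  23. ] [366.8  94.7] 81.94
sq side [646.  161.2] [86.4 83.6] 82.0
post side [640.1 124. ] [11.  66.1] 82.0
round side [617.5 -17.1] [74.3 68.3] 72.1
tr side [615.2 -87.2] [90.1 36. ] 10.7
```

servo_tool(steps=[[0,0,0.06,0,0,-0.89,-1],[0,0,0.06,0,0,-0.89,-1],[0,0,0.06,0,0,-0.89,-1],[0,0,0.06,0,0,-0.89,-1],[0,0,0.06,0,0,-0.89,-1],[0,0,0.06,0,0,-0.88,-1],[-0.15,-0.11,0,0,0,0,-1],[-0.15,-0.11,0,0,0,0,-1]], newtons=40)

```text
t: 1.2
eef_pos: [0.2755, 0.4566, 0.1408]
orientation: [0.002, -3.141, 0.001]
wrist_force: [0.2, 0.4, 0.9]
width: 0.996
gripper_force: 0.0
```

servo_tool(steps=[[-0.15,-0.11,0,0,0,0,-1],[-0.15,-0.11,0,0,0,0,-1],[-0.15,-0.11,0,0,0,0,-1],[-0.15,-0.11,0,0,0,0,-1],[-0.14,-0.105,0,0,0,0,-1],[0,0,0,0,0,0,-1],[0,0,0,0,0,0,-1],[0,0,0,0,0,0,-1]])

```text
t: 2.2
eef_pos: [0.4591, 0.3214, 0.1412]
orientation: [0.001, -3.141, 0.0]
wrist_force: [-1.0, 0.7, -0.2]
width: 1.0
gripper_force: 0.0
```

```bash
cat > go.py <<'E'
import sys,numpy as np
from scipy.spatial.transform import Rotation as Ro
from plant import *
def st(): 
    s=get_state(); R=Ro.from_rotvec(s["orientation"]).as_matrix()
    print("t",round(s["t"],2),"pos",np.round(s["eef_pos"],4),"phi",round(np.degrees(np.arctan2(R[1,1],R[0,1])),2),"zax",np.round(R[:,2],3),"F",np.round(s["wrist_force"],1),"w",round(s["width"],3),"g",round(s["gripper_force"],1)); return s,R
def to(X,phi=None):
    """units in tool axes to reach X (and closing-line angle phi, mod 180); shift given for present axes and for axes after the turn"""
    s,R=st(); d=np.array(X)-s["eef_pos"]
    print(" shift now axes",np.round(R.T@d/.25,3))
    if phi is not None:
        c=np.radians(phi); cur=np.arctan2(R[1,1],R[0,1]); k=np.round((cur-c)/np.pi); c+=k*np.pi
        y=np.array([np.cos(c),np.sin(c),0]);z=np.array([0,0,-1.]);G=np.c_[np.cross(y,z),y,z]
        print(" turn",np.round(np.degrees(Ro.from_matrix(R.T@G).as_rotvec())/4,3)," shift after turn",np.round(G.T@d/.25,3))
if __name__=="__main__":
    a=list(map(float,sys.argv[1:])); to(a[:3],a[3] if len(a)>3 else None) if a else st()
E
python3 go.py .460 .3205 .0125 90
```

```text
t 2.2 pos [0.4591 0.3214 0.1412] phi 90.05 zax [-0.001 -0.    -1.   ] F [-1.   0.7 -0.2] w 1.0 g 0.0
 shift now axes [-0.004 -0.004  0.515]
 turn [-0.001 -0.011  0.012]  shift after turn [-0.004 -0.004  0.515]
```

servo_tool(steps=[[-0.004,-0.004,0.13,0,0,0,-1],[0,0,0.15,0,0,0,-1],[0,0,0.13,0,0,0,-1],[0,0,0.07,0,0,0,-1],[0,0,0.032,0,0,0,-1],[0,0,0,0,0,0,-0.2],[0,0,0,0,0,0,0.1],[0,0,0,0,0,0,0.2]])

```text
t: 3.2
eef_pos: [0.4618, 0.3202, 0.0142]
orientation: [0.001, 3.14, 0.001]
wrist_force: [-1.1, -0.0, 0.1]
width: 0.409
gripper_force: 0.0
```

Run:
```python
from go import *; from h import *
st()
o=[]
for n,X in [("side",(.46,.32,.03)),("top",(.46,.32,.03))]:
    u,v=proj(n,X)[0].astype(int); im=capture(n)
    o.append(cv2.resize(im[max(0,v-50):v+50,max(0,u-60):u+60],(480,400),interpolation=cv2.INTER_CUBIC)[:,:390])
cv2.imwrite("pics/g1.png",np.hstack(o)[:,:,::-1])
```

```text
t 3.2 pos [0.4618 0.3202 0.0142] phi 89.96 zax [ 0.001  0.001 -1.   ] F [-1.1 -0.   0.1] w 0.409 g 0.0
```

View pics/g1.png

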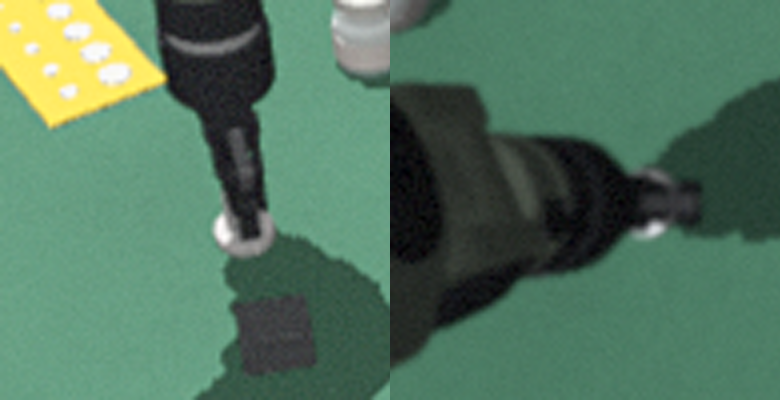

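The fingers straddle the neck above the flange (flange at 243,230 in the side crop, 650,200 in the top crop). Closing now and lifting a little.

servo_tool(steps=[[0,0,0,0,0,0,0.5],[0,0,0,0,0,0,1],[0,0,0,0,0,0,1],[0,0,0,0,0,0,1],[0,0,-0.05,0,0,0,1],[0,0,-0.1,0,0,0,1],[0,0,-0.15,0,0,0,1],[0,0,-0.05,0,0,0,1]])

```text
t: 4.3
eef_pos: [0.4625, 0.3205, 0.1031]
orientation: [0.001, 3.138, 0.003]
wrist_force: [-0.8, 0.3, -2.2]
width: 0.288
gripper_force: 39.5
```

```bash
python3 go.py .6193 -.0135 .10
```

```text
t 4.3 pos [0.4625 0.3205 0.1031] phi 89.96 zax [ 0.003  0.002 -1.   ] F [-0.8  0.3 -2.2] w 0.288 g 39.5
 shift now axes [-0.628 -1.335  0.012]
```

servo_tool(steps=[[-0.04,-0.08,-0.02,0,0,0,1],[-0.08,-0.17,0,0,0,0,1],[-0.09,-0.19,0,0,0,0,1],[-0.09,-0.2,0,0,0,0,1],[-0.09,-0.2,0,0,0,0,1],[-0.09,-0.19,0,0,0,0,1],[-0.08,-0.17,0,0,0,0,1],[-0.07,-0.135,0,0,0,0,1]])

```text
t: 5.3
eef_pos: [0.6185, -0.0161, 0.1049]
orientation: [-0.003, -3.14, -0.0]
wrist_force: [0.1, -0.4, -1.9]
width: 0.288
gripper_force: 39.6
```

servo_tool(steps=[[0,0,0.06,0,0,0,1],[0,0,0.06,0,0,0,1],[0,0,0.04,0,0,0,1],[0,0,0.02,0,0,0,1],[0,0,0,0,0,0,1],[0,0,0,0,0,0,1],[0,0,0,0,0,0,1],[0,0,0,0,0,0,1]])

```text
t: 6.3
eef_pos: [0.6187, -0.0141, 0.0612]
orientation: [0.001, 3.141, -0.0]
wrist_force: [0.1, -0.1, -1.8]
width: 0.288
gripper_force: 39.6
```

```bash
cat > look.py <<'E'
import sys
from go import *; from h import *
X=list(map(float,sys.argv[2:5])); st(); o=[]
for n in("side","top"):
    u,v=proj(n,X)[0].astype(int); im=capture(n); u=max(u,45);v=max(v,50)
    o.append(cv2.resize(im[v-50:v+50,u-45:u+45],(390,433),interpolation=cv2.INTER_CUBIC))
cv2.imwrite(f"pics/{sys.argv[1]}.png",np.hstack(o)[:,:,::-1])
E
python3 go.py .6208 -.0135 .0225 90; python3 look.py g2 .62 -.013 .03
```

```text
t 6.3 pos [ 0.6187 -0.0141  0.0612] phi 89.96 zax [ 0.001 -0.    -1.   ] F [ 0.1 -0.1 -1.8] w 0.288 g 39.6
 shift now axes [-0.008  0.002  0.155]
 turn [-0.002  0.01  -0.01 ]  shift after turn [-0.008  0.002  0.155]
t 6.3 pos [ 0.6187 -0.0141  0.0612] phi 89.96 zax [ 0.001 -0.    -1.   ] F [ 0.1 -0.1 -1.8] w 0.288 g 39.6
```

View pics/g2.png

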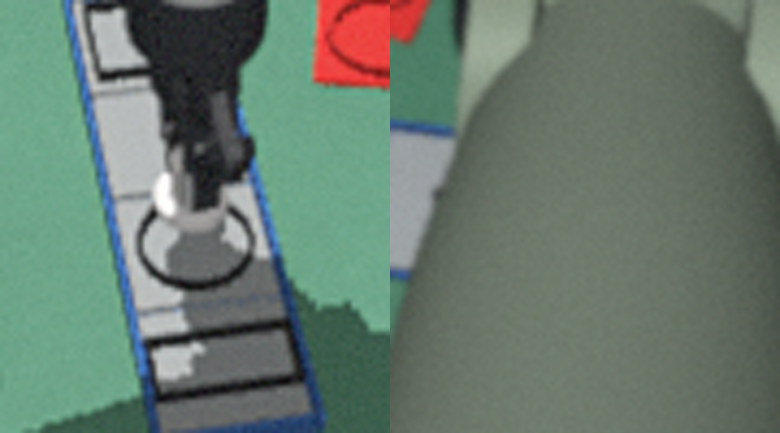

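The holder hangs over the round nest, with its flange at (190,210) and the ring centre at (195,243) in the side crop. That agrees once the height shift is allowed for, so I'm lowering it.

servo_tool(steps=[[-0.006,0.002,0.05,0,0,0,1],[0,0,0.05,0,0,0,1],[0,0,0.03,0,0,0,1],[0,0,0.01,0,0,0,1],[0,0,0.008,0,0,0,1],[0,0,0,0,0,0,1],[0,0,0,0,0,0,1],[0,0,0,0,0,0,1]])

```text
t: 7.4
eef_pos: [0.6202, -0.0136, 0.0241]
orientation: [0.001, 3.141, -0.0]
wrist_force: [-0.1, -0.1, -1.2]
width: 0.286
gripper_force: 39.6
```

servo_tool(steps=[[0,0,0.004,0,0,0,1],[0,0,0.002,0,0,0,1],[0,0,0.002,0,0,0,1],[0,0,0,0,0,0,1],[0,0,0,0,0,0,1],[0,0,0,0,0,0,1],[0,0,0,0,0,0,1],[0,0,0,0,0,0,1]])

```text
t: 8.4
eef_pos: [0.6199, -0.0135, 0.022]
orientation: [0.001, 3.142, -0.0]
wrist_force: [-1.7, 0.3, 4.0]
width: 0.29
gripper_force: 40.0
```

The part touches the floor (+4 N). Releasing and rising straight up.

servo_tool(steps=[[0,0,0,0,0,0,0.3],[0,0,0,0,0,0,0.2],[0,0,0,0,0,0,0],[0,0,0,0,0,0,-0.1],[0,0,-0.05,0,0,0,-0.1],[0,0,-0.15,0,0,0,-0.1],[0,0,-0.15,0,0,0,-0.1],[0,0,-0.1,0,0,0,-0.5]])

```text
t: 9.4
eef_pos: [0.6209, -0.0137, 0.1373]
orientation: [0.001, 3.139, -0.001]
wrist_force: [0.7, 0.1, 0.3]
width: 0.739
gripper_force: 0.0
```

```bash
python3 go.py .430 -.305 .14 111.3; python3 look.py g3 .62 -.013 .03
```

```text
t 9.4 pos [ 0.6209 -0.0137  0.1373] phi 89.96 zax [ 0.003 -0.    -1.   ] F [0.7 0.1 0.3] w 0.739 g 0.0
 shift now axes [ 0.763 -1.166 -0.013]
 turn [-0.014  0.042 -5.334]  shift after turn [ 1.135 -0.808 -0.011]
t 9.4 pos [ 0.6209 -0.0137  0.1373] phi 89.96 zax [ 0.003 -0.    -1.   ] F [0.7 0.1 0.3] w 0.739 g 0.0
```

View pics/g3.png

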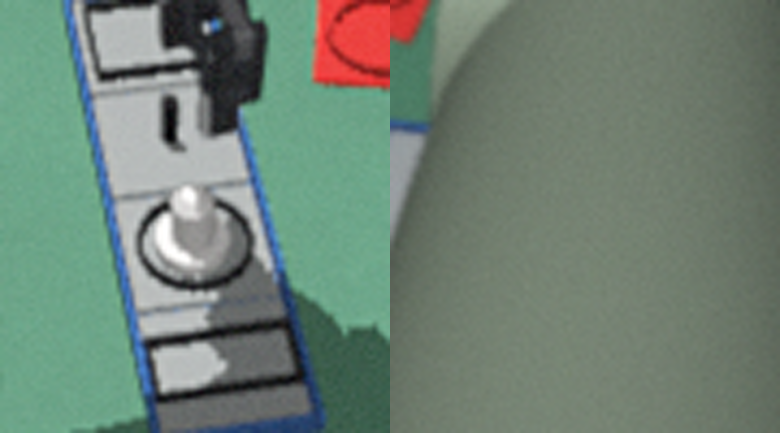

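The nozzle holder stands inside the round rim (flange centred at 190,240, ring at 195,243). Next is the slotted block.

servo_tool(steps=[[0.07,-0.1,0,0,0,0,-1],[0.1,-0.16,0,0,0,0,-1],[0.11,-0.17,0,0,0,0,-1],[0.11,-0.17,0,0,0,0,-1],[0.11,-0.17,0,0,0,0,-1],[0.11,-0.17,0,0,0,0,-1],[0.1,-0.15,0,0,0,0,-1],[0.053,-0.076,0,0,0,0,-1]])

```text
t: 10.5
eef_pos: [0.4274, -0.3064, 0.1338]
orientation: [-0.005, -3.141, -0.0]
wrist_force: [-0.2, 0.2, 0.1]
width: 0.999
gripper_force: 0.0
```

servo_tool(steps=[[0,0,0.04,0,0,-0.9,-1],[0,0,0.05,0,0,-0.9,-1],[0,0,0.05,0,0,-0.9,-1],[0,0,0.05,0,0,-0.9,-1],[0,0,0.04,0,0,-0.9,-1],[0,0,0.02,0,0,-0.83,-1],[0,0,0,0,0,0,-1],[0,0,0,0,0,0,-1]])

```text
t: 11.5
eef_pos: [0.4289, -0.3049, 0.0718]
orientation: [0.579, -3.088, -0.0]
wrist_force: [-0.0, 0.6, 0.7]
width: 1.002
gripper_force: 0.0
```

```bash
python3 go.py .431 -.305 .009 111.3; python3 look.py g4 .431 -.305 .03
```

```text
t 11.5 pos [ 0.4289 -0.3049  0.0718] phi 111.23 zax [-0.  0. -1.] F [-0.   0.6  0.7] w 1.002 g 0.0
 shift now axes [-0.008 -0.004  0.251]
 turn [ 0.002 -0.001 -0.017]  shift after turn [-0.008 -0.004  0.251]
t 11.5 pos [ 0.4289 -0.3049  0.0718] phi 111.23 zax [-0.  0. -1.] F [-0.   0.6  0.7] w 1.002 g 0.0
```

View pics/g4.png

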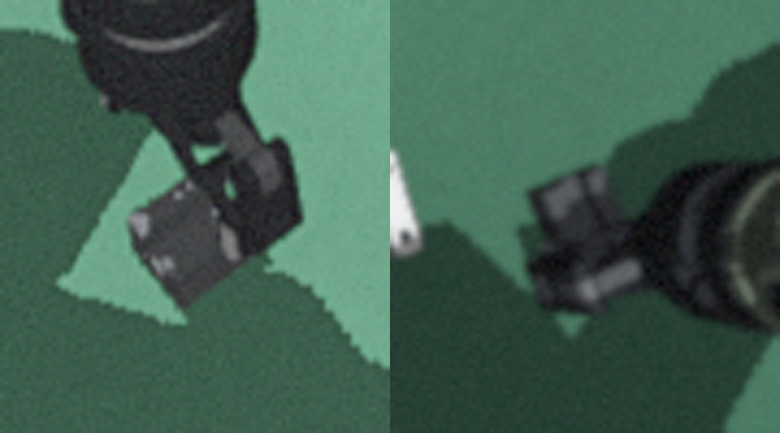

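The slotted block sits at (180,240) in the side crop and (580,215) in the top crop, between the open fingers where expected. Going down and gripping.

servo_tool(steps=[[-0.004,-0.002,0.08,0,0,0,-1],[-0.004,-0.002,0.09,0,0,0,-1],[0,0,0.06,0,0,0,-1],[0,0,0.02,0,0,0,-1],[0,0,0,0,0,0,-1],[0,0,0,0,0,0,-0.3],[0,0,0,0,0,0,0],[0,0,0,0,0,0,0.1]], newtons=60)

```text
t: 12.6
eef_pos: [0.4315, -0.3053, 0.0099]
orientation: [-0.58, 3.087, -0.001]
wrist_force: [-0.5, -0.3, 1.7]
width: 0.456
gripper_force: 41.6
```

servo_tool(steps=[[0,0,0,0,0,0,0.3],[0,0,0,0,0,0,0.6],[0,0,0,0,0,0,0.6],[0,0,0,0,0,0,0.6],[0,0,0,0,0,0,0.6],[0,0,0,0,0,0,0.6],[0,0,0,0,0,0,0.6],[0,0,0,0,0,0,0.6]])

```text
t: 13.6
eef_pos: [0.4316, -0.3054, 0.01]
orientation: [-0.58, 3.087, -0.001]
wrist_force: [-1.2, 1.8, 7.1]
width: 0.455
gripper_force: 60.3
```

```bash
python3 go.py .645 .160 .14 81.9
```

```text
t 13.6 pos [ 0.4316 -0.3054  0.01  ] phi 111.28 zax [ 0.001 -0.001 -1.   ] F [-1.2  1.8  7.1] w 0.455 g 60.3
 shift now axes [-1.471  1.424 -0.521]
 turn [-0.01   0.01   7.345]  shift after turn [-0.583  1.963 -0.52 ]
```

servo_tool(steps=[[0,0,-0.04,0,0,0,0.6],[0,0,-0.1,0,0,1,0.6],[0,0,-0.1,0,0,1,0.6],[0,0,-0.1,0,0,1,0.6],[0,0,-0.1,0,0,1,0.6],[0,0,-0.08,0,0,1,0.6],[0,0,0,0,0,1,0.6],[0,0,0,0,0,1,0.6]])

```text
t: 14.6
eef_pos: [0.4311, -0.305, 0.1398]
orientation: [0.188, 3.136, -0.0]
wrist_force: [1.0, -0.0, -3.1]
width: 0.458
gripper_force: 60.9
```

servo_tool(steps=[[0,0,0,0,0,0.345,0.6],[-0.03,0.1,0,0,0,0,0.6],[-0.05,0.18,0,0,0,0,0.6],[-0.06,0.2,0,0,0,0,0.6],[-0.06,0.2,0,0,0,0,0.6],[-0.06,0.2,0,0,0,0,0.6],[-0.06,0.2,0,0,0,0,0.6],[-0.06,0.2,0,0,0,0,0.6]])

```text
t: 15.6
eef_pos: [0.5707, -0.0001, 0.1393]
orientation: [-0.221, -3.134, 0.0]
wrist_force: [0.9, -0.4, -1.8]
width: 0.459
gripper_force: 61.0
```

servo_tool(steps=[[-0.06,0.2,0,0,0,0,0.6],[-0.06,0.2,0,0,0,0,0.6],[-0.05,0.17,0,0,0,0,0.6],[-0.033,0.11,0,0,0,0,0.6],[0,0,0,0,0,0,0.6],[0,0,0,0,0,0,0.6],[0,0,0,0,0,0,0.6],[0,0,0,0,0,0,0.6]])

```text
t: 16.6
eef_pos: [0.6444, 0.1585, 0.1394]
orientation: [-0.224, -3.133, 0.0]
wrist_force: [0.4, 0.7, -2.5]
width: 0.457
gripper_force: 61.1
```

```bash
python3 go.py .645 .160 .018 81.9
```

```text
t 16.6 pos [0.6444 0.1585 0.1394] phi 81.83 zax [-0. -0. -1.] F [ 0.4  0.7 -2.5] w 0.457 g 61.1
 shift now axes [-0.002  0.006  0.486]
 turn [-0.001 -0.002 -0.017]  shift after turn [-0.001  0.006  0.486]
```

Lowering to about 25 mm above the floor, then checking.

servo_tool(steps=[[-0.002,0.006,0.1,0,0,0,0.6],[0,0,0.12,0,0,0,0.6],[0,0,0.1,0,0,0,0.6],[0,0,0.05,0,0,0,0.6],[0,0,0.02,0,0,0,0.6],[0,0,0,0,0,0,0.6],[0,0,0,0,0,0,0.6],[0,0,0,0,0,0,0.6]])

```text
t: 17.6
eef_pos: [0.6459, 0.161, 0.0427]
orientation: [0.222, 3.132, 0.0]
wrist_force: [0.0, 0.2, -1.8]
width: 0.456
gripper_force: 61.1
```

```bash
python3 go.py .645 .160 .018 81.9;python3 look.py g5 .645 .16 .03
```

```text
t 17.6 pos [0.6459 0.161  0.0427] phi 81.9 zax [ 0.001  0.    -1.   ] F [ 0.   0.2 -1.8] w 0.456 g 61.1
 shift now axes [ 0.003 -0.004  0.099]
 turn [0.006 0.021 0.001]  shift after turn [ 0.003 -0.004  0.099]
t 17.6 pos [0.6459 0.161  0.0427] phi 81.9 zax [ 0.001  0.    -1.   ] F [ 0.   0.2 -1.8] w 0.456 g 61.1
```

View pics/g5.png

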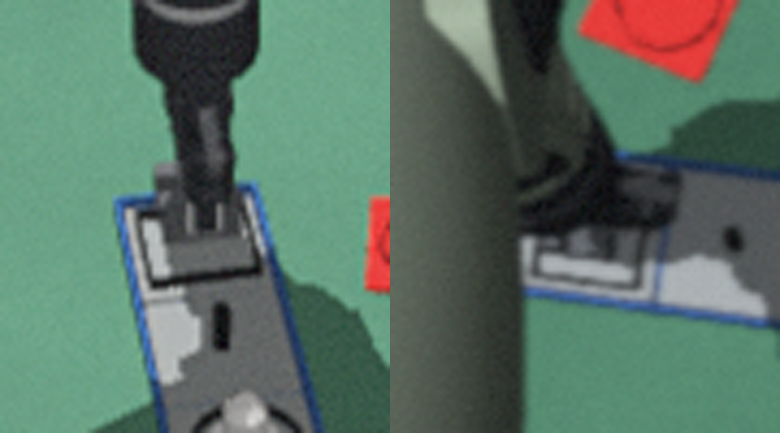

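Run:
```python
from h import *
im=capture("side"); u,v=proj("side",(.645,.16,.02))[0].astype(int); print(u,v)
c=np.radians(81.9-90); ex=np.array([np.cos(c),np.sin(c),0]); ey=np.array([-np.sin(c),np.cos(c),0])
C=np.array([.6459,.161,.0327]); 
for a,b,z in [(-25,-20,0),(25,-20,0),(-25,-20,34),(25,-20,34),(25,20,34)]:
    q=proj("side",C+ex*a/1000+ey*b/1000+[0,0,z/1000])[0]; print((a,b,z),np.round((q-[u-20,v-22])*18,0))
cv2.imwrite("pics/g6.png",cv2.resize(im[v-22:v+11,u-20:u+20],None,fx=18,fy=18,interpolation=cv2.INTER_CUBIC)[:,:,::-1])
```

```text
257 162
(-25, -20, 0) [240. 446.]
(25, -20, 0) [564. 407.]
(-25, -20, 34) [237. 284.]
(25, -20, 34) [566. 245.]
(25, 20, 34) [519.  66.]
```

View pics/g6.png

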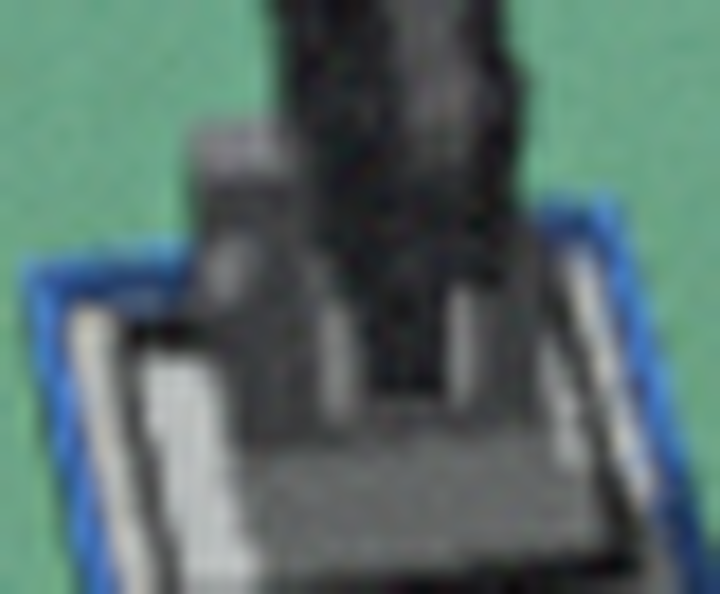

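The block's bottom corners are at (245,440) and (540,425). The side gaps in x are balanced, but the block is about 3 mm too far toward the back rim, so I'm shifting it -3.5 mm in tool y and lowering.

servo_tool(steps=[[0.002,-0.014,0.03,0,0,0,0.6],[0,0,0.03,0,0,0,0.6],[0,0,0.02,0,0,0,0.6],[0,0,0.01,0,0,0,0.6],[0,0,0.003,0,0,0,0.6],[0,0,0,0,0,0,0.6],[0,0,0,0,0,0,0.6],[0,0,0,0,0,0,0.6]])

```text
t: 18.75
eef_pos: [0.6444, 0.1575, 0.0188]
orientation: [0.222, 3.133, 0.0]
wrist_force: [-0.2, -0.8, -2.1]
width: 0.453
gripper_force: 61.1
```

servo_tool(steps=[[0,0,0.002,0,0,0,0.6],[0,0,0.002,0,0,0,0.6],[0,0,0.001,0,0,0,0.6],[0,0,0,0,0,0,0.6],[0,0,0,0,0,0,0.6],[0,0,0,0,0,0,0.6],[0,0,0,0,0,0,0.6],[0,0,0,0,0,0,0.6]])

```text
t: 19.75
eef_pos: [0.6444, 0.1575, 0.018]
orientation: [0.222, 3.133, 0.0]
wrist_force: [-3.1, 0.2, 5.1]
width: 0.453
gripper_force: 62.0
```

servo_tool(steps=[[0,0,0,0,0,0,0.05],[0,0,0,0,0,0,-0.1],[0,0,0,0,0,0,-0.2],[0,0,-0.01,0,0,0,-0.2],[0,0,-0.05,0,0,0,-0.2],[0,0,-0.15,0,0,0,-0.2],[0,0,-0.18,0,0,0,-0.2],[0,0,-0.1,0,0,0,-0.4]])

```text
t: 20.75
eef_pos: [0.6458, 0.1577, 0.1437]
orientation: [0.221, 3.129, 0.001]
wrist_force: [0.5, 0.6, -0.7]
width: 0.699
gripper_force: 0.0
```

```bash
python3 go.py .442 -.1935 .14 104.9
python3 - <<'E'
from h import *
im=capture("side"); u,v=proj("side",(.635,.1,.02))[0].astype(int)
cv2.imwrite("pics/g7.png",cv2.resize(im[v-30:v+30,u-40:u+40],None,fx=8,fy=8,interpolation=cv2.INTER_CUBIC)[:,:,::-1])
E
```

```text
t 20.75 pos [0.6458 0.1577 0.1437] phi 81.91 zax [ 0.005  0.001 -1.   ] F [ 0.5  0.6 -0.7] w 0.699 g 0.0
 shift now axes [ 0.609 -1.506  0.01 ]
 turn [ 4.000e-03  6.500e-02 -5.749e+00]  shift after turn [ 1.149 -1.148  0.015]
```

View pics/g7.png

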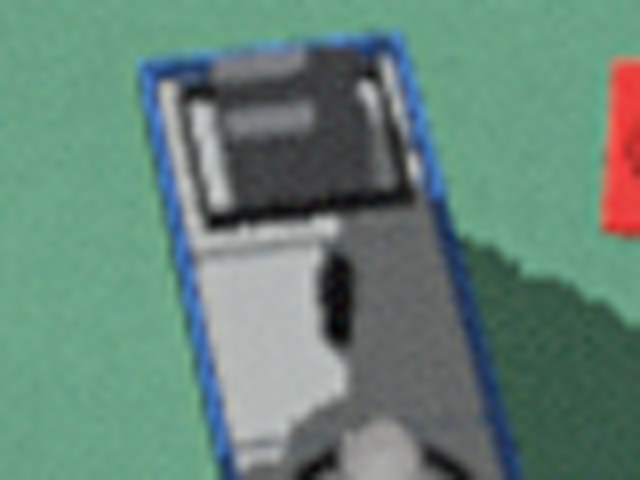

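The block is down inside the black rim (210–405, 75–220), with contact at floor height. Next is the bar.

servo_tool(steps=[[0.05,-0.11,0,0,0,0,-0.6],[0.07,-0.18,0,0,0,0,-0.6],[0.08,-0.2,0,0,0,0,-0.6],[0.08,-0.2,0,0,0,0,-0.6],[0.08,-0.2,0,0,0,0,-0.6],[0.08,-0.2,0,0,0,0,-0.6],[0.08,-0.2,0,0,0,0,-0.6],[0.06,-0.14,0,0,0,0,-0.6]])

```text
t: 21.8
eef_pos: [0.4493, -0.1778, 0.1404]
orientation: [0.224, 3.133, -0.001]
wrist_force: [1.0, 0.7, 0.2]
width: 0.799
gripper_force: 0.0
```

servo_tool(steps=[[0.029,-0.076,0.02,0,0,-0.9,-0.6],[0,0,0.05,0,0,-0.97,-0.6],[0,0,0.05,0,0,-0.97,-0.6],[0,0,0.05,0,0,-0.97,-0.6],[0,0,0.04,0,0,-0.97,-0.6],[0,0,0.03,0,0,-0.97,-0.6],[0,0,0,0,0,0,-0.6],[0,0,0,0,0,0,-0.6]])

```text
t: 22.8
eef_pos: [0.4408, -0.194, 0.0803]
orientation: [-0.406, 3.115, -0.001]
wrist_force: [-1.1, 0.2, -0.6]
width: 0.803
gripper_force: 0.0
```

```bash
python3 go.py .442 -.1935 .0095 104.9; python3 look.py g8 .442 -.1935 .03
```

```text
t 22.8 pos [ 0.4408 -0.194   0.0803] phi 104.84 zax [ 0.001 -0.    -1.   ] F [-1.1  0.2 -0.6] w 0.803 g 0.0
 shift now axes [-0.005  0.001  0.283]
 turn [-0.007  0.007 -0.014]  shift after turn [-0.005  0.001  0.283]
t 22.8 pos [ 0.4408 -0.194   0.0803] phi 104.84 zax [ 0.001 -0.    -1.   ] F [-1.1  0.2 -0.6] w 0.803 g 0.0
```

View pics/g8.png

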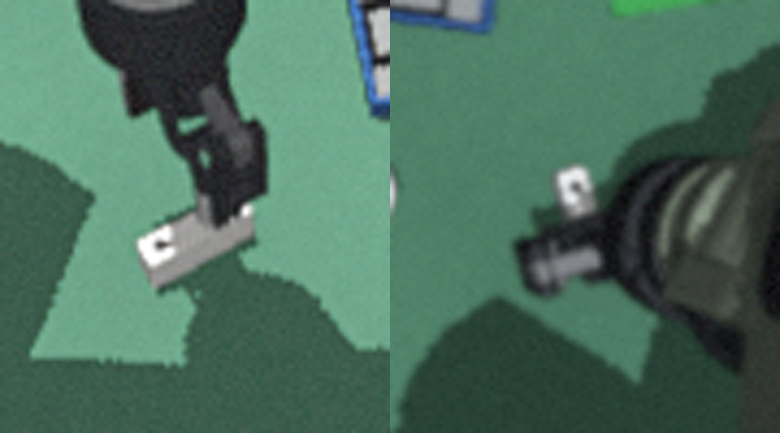

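The bar (195,245 in the side crop, 580,195 in the top crop) lies between the fingers. Going down and gripping.

servo_tool(steps=[[-0.004,0,0.09,0,0,0,-0.6],[0,0,0.1,0,0,0,-0.6],[0,0,0.07,0,0,0,-0.6],[0,0,0.024,0,0,0,-0.4],[0,0,0,0,0,0,0],[0,0,0,0,0,0,0.3],[0,0,0,0,0,0,0.5],[0,0,0,0,0,0,1]], newtons=45)

```text
t: 23.9
eef_pos: [0.442, -0.1939, 0.0095]
orientation: [-0.407, 3.114, -0.002]
wrist_force: [-0.3, -0.2, 5.9]
width: 0.174
gripper_force: 44.6
```

servo_tool(steps=[[0,0,0,0,0,0,1],[0,0,0,0,0,0,1],[0,0,0,0,0,0,1],[0,0,-0.04,0,0,0,1],[0,0,-0.1,0,0,0,1],[0,0,-0.12,0,0,0,1],[0,0,-0.08,0,0,0,1],[0,0,0,0,0,0,1]])

```text
t: 24.9
eef_pos: [0.4425, -0.1942, 0.0954]
orientation: [-0.407, 3.113, -0.003]
wrist_force: [0.3, -0.1, -0.8]
width: 0.174
gripper_force: 44.0
```

```bash
python3 go.py .609 -.100 .1 81.9; python3 look.py g9 .442 -.1935 .06
```

```text
t 24.9 pos [ 0.4425 -0.1942  0.0954] phi 104.9 zax [ 0.003 -0.002 -1.   ] F [ 0.3 -0.1 -0.8] w 0.174 g 44.0
 shift now axes [-0.74   0.193 -0.017]
 turn [-0.028  0.039  5.751]  shift after turn [-0.606  0.467 -0.019]
t 24.9 pos [ 0.4425 -0.1942  0.0954] phi 104.9 zax [ 0.003 -0.002 -1.   ] F [ 0.3 -0.1 -0.8] w 0.174 g 44.0
```

View pics/g9.png

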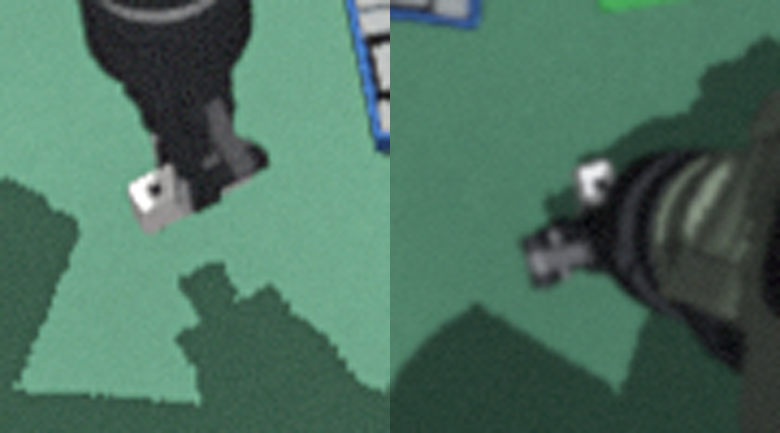

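Run:
```python
from h import *
im=capture("top"); p=np.array([(u,v) for v in range(380) for u in range(508)],float)
w=ray("top",p,.016)[:,:2]; c=np.radians(-8.1); E=np.array([[np.cos(c),-np.sin(c)],[np.sin(c),np.cos(c)]])
l=(w-[.608,-.1])@E
k=(abs(l[:,0])<.043)&(abs(l[:,1])<.030); g=cv2.cvtColor(im,cv2.COLOR_RGB2GRAY).ravel()[[int(v*512+u) for u,v in p]].astype(float)
L=l[k]*1000;G=g[k]
for ax in(0,1):
    o=L[:,1-ax]; s=abs(o)<(12 if ax==0 else 28); b=np.arange(-44,45,2.)
    print([(int(x),int(G[s&(abs(L[:,ax]-x)<1.5)].mean())) for x in b if (s&(abs(L[:,ax]-x)<1.5)).any()])
```

```text
[(-44, 66), (-42, 63), (-40, 80), (-38, 116), (-36, 144), (-34, 157), (-32, 159), (-30, 158), (-28, 159), (-26, 160), (-24, 159), (-22, 158), (-20, 158), (-18, 158), (-16, 159), (-14, 159), (-12, 159), (-10, 159), (-8, 159), (-6, 159), (-4, 158), (-2, 158), (0, 159), (2, 159), (4, 158), (6, 158), (8, 158), (10, 158), (12, 158), (14, 158), (16, 158), (18, 158), (20, 158), (22, 158), (24, 158), (26, 157), (28, 158), (30, 157), (32, 157), (34, 154), (36, 138), (38, 104), (40, 65), (42, 50), (44, 52)]
[(-30, 157), (-28, 157), (-26, 153), (-24, 137), (-22, 112), (-20, 92), (-18, 103), (-16, 131), (-14, 149), (-12, 156), (-10, 158), (-8, 159), (-6, 158), (-4, 158), (-2, 158), (0, 158), (2, 158), (4, 158), (6, 159), (8, 159), (10, 158), (12, 156), (14, 148), (16, 123), (18, 101), (20, 100), (22, 125), (24, 148), (26, 157), (28, 159), (30, 159)]
```

servo_tool(steps=[[0,0,-0.01,0,0,0.96,1],[0,0,-0.01,0,0,0.96,1],[0,0,0,0,0,0.96,1],[0,0,0,0,0,0.96,1],[0,0,0,0,0,0.96,1],[0,0,0,0,0,0.95,1],[-0.08,0.06,0,0,0,0,1],[-0.14,0.11,0,0,0,0,1]])

```text
t: 26.05
eef_pos: [0.5008, -0.1591, 0.0974]
orientation: [-0.226, -3.13, -0.001]
wrist_force: [0.6, -1.3, -1.8]
width: 0.174
gripper_force: 44.0
```

servo_tool(steps=[[-0.15,0.12,0,0,0,0,1],[-0.14,0.11,0,0,0,0,1],[-0.096,0.067,0,0,0,0,1],[0,0,0.05,0,0,0,1],[0,0,0.1,0,0,0,1],[0,0,0.06,0,0,0,1],[0,0,0,0,0,0,1],[0,0,0,0,0,0,1]])

```text
t: 27.05
eef_pos: [0.608, -0.0997, 0.0466]
orientation: [0.223, 3.133, -0.0]
wrist_force: [0.0, 0.1, -0.9]
width: 0.175
gripper_force: 44.0
```

```bash
python3 go.py .608 -.100 .0175 81.9
python3 - <<'E'
from h import *
im=capture("side"); X=np.array([.608,-.1,.016]); u,v=proj("side",X)[0].astype(int); u0,v0=u-20,v-22
c=np.radians(-8.1); ex=np.array([np.cos(c),np.sin(c),0]); ey=np.array([-np.sin(c),np.cos(c),0])
big=cv2.resize(im[v0:v0+33,u0:u0+40],None,fx=18,fy=18,interpolation=cv2.INTER_CUBIC)
q=lambda x,y,z,C=X:((proj("side",C+ex*x/1000+ey*y/1000+[0,0,z/1000])[0]-[u0,v0]+.5)*18).astype(int)
cv2.polylines(big,[np.array([q(a,b,0) for a,b in[(-39,-18),(39,-18),(39,18),(-39,18)]])],True,(255,255,0),1)
cv2.imwrite("pics/g10.png",big[:,:,::-1])
E
```

```text
t 27.05 pos [ 0.608  -0.0997  0.0466] phi 81.87 zax [ 0. -0. -1.] F [ 0.   0.1 -0.9] w 0.175 g 44.0
 shift now axes [-0.    -0.001  0.117]
 turn [-0.001  0.005 -0.006]  shift after turn [-0.    -0.001  0.117]
```

View pics/g10.png

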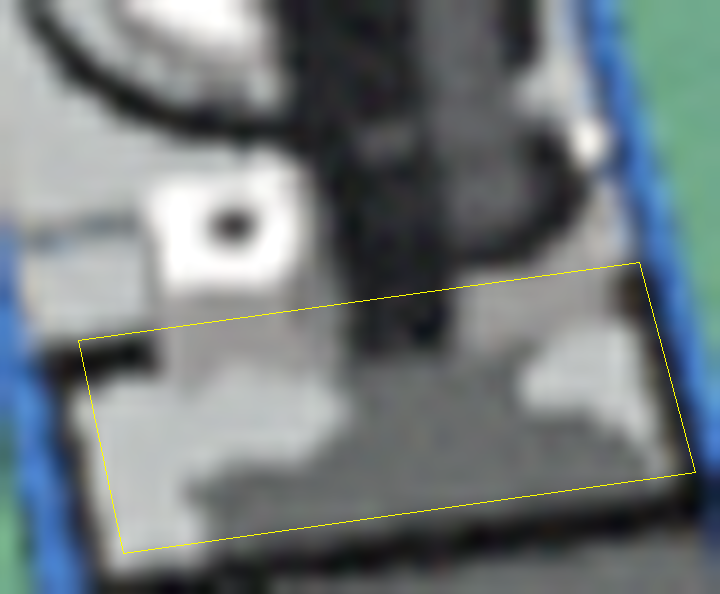

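The yellow box marks the expected inner rim; the real rim sits about 2 mm lower-left of it. The bar (front bottom edge from (165,375) to (620,320)) is centred in x but slightly far back in y, so I'm shifting it -2.5 mm and lowering.

servo_tool(steps=[[0,-0.01,0.03,0,0,0,1],[0,0,0.04,0,0,0,1],[0,0,0.03,0,0,0,1],[0,0,0.01,0,0,0,1],[0,0,0.004,0,0,0,1],[0,0,0,0,0,0,1],[0,0,0,0,0,0,1],[0,0,0,0,0,0,1]])

```text
t: 28.1
eef_pos: [0.6078, -0.1019, 0.018]
orientation: [0.222, 3.133, -0.0]
wrist_force: [-0.4, 0.3, -1.0]
width: 0.175
gripper_force: 44.1
```

servo_tool(steps=[[0,0,0.002,0,0,0,1],[0,0,0.002,0,0,0,1],[0,0,0,0,0,0,1],[0,0,0,0,0,0,1],[0,0,0,0,0,0,1],[0,0,0,0,0,0,1],[0,0,0,0,0,0,1],[0,0,0,0,0,0,1]])

```text
t: 29.1
eef_pos: [0.6077, -0.1018, 0.0176]
orientation: [0.222, 3.133, -0.0]
wrist_force: [-1.0, 0.4, 5.1]
width: 0.171
gripper_force: 44.9
```

servo_tool(steps=[[0,0,0,0,0,0,0.6],[0,0,0,0,0,0,0.4],[0,0,0,0,0,0,0.2],[0,0,0,0,0,0,0.2],[0,0,-0.04,0,0,0,0.2],[0,0,-0.15,0,0,0,0.2],[0,0,-0.18,0,0,0,0.2],[0,0,-0.1,0,0,0,0]])

```text
t: 30.1
eef_pos: [0.6088, -0.1021, 0.1377]
orientation: [0.222, 3.13, -0.001]
wrist_force: [0.0, -0.5, -0.8]
width: 0.5
gripper_force: 0.0
```

```bash
python3 go.py .4535 .064 .14 171.9
```

```text
t 30.1 pos [ 0.6088 -0.1021  0.1377] phi 81.9 zax [ 0.004 -0.001 -1.   ] F [ 0.  -0.5 -0.8] w 0.5 g 0.0
 shift now axes [ 0.709  0.57  -0.012]
 turn [ -0.05    0.037 -22.499]  shift after turn [-0.57   0.709 -0.009]
```

servo_tool(steps=[[0.08,0.06,0,0,0,0,-1],[0.13,0.11,0,0,0,0,-1],[0.15,0.12,0,0,0,0,-1],[0.15,0.12,0,0,0,0,-1],[0.12,0.1,0,0,0,0,-1],[0.079,0.06,0,0,0,0,-1],[0,0,0.1,0,0,0,-1],[0,0,0.1,0,0,0,-1]])

```text
t: 31.1
eef_pos: [0.4533, 0.0644, 0.0847]
orientation: [0.221, 3.131, -0.0]
wrist_force: [1.0, -0.5, -0.2]
width: 0.999
gripper_force: 0.0
```

servo_tool(steps=[[0,0,0,0,0,0,-1],[0,0,0,0,0,0,-1],[0,0,0,0,0,0,-1],[0,0,0,0,0,0,-1],[0,0,0,0,0,0,-1],[0,0,0,0,0,0,-1],[0,0,0,0,0,0,-1],[0,0,0,0,0,0,-1]])

```text
t: 32.1
eef_pos: [0.4521, 0.0643, 0.0843]
orientation: [-0.222, -3.134, -0.0]
wrist_force: [0.9, 0.5, -0.8]
width: 1.001
gripper_force: 0.0
```

```bash
python3 go.py .4535 .064 .007 81.9
```

```text
t 32.1 pos [0.4521 0.0643 0.0843] phi 81.9 zax [-0.  0. -1.] F [ 0.9  0.5 -0.8] w 1.001 g 0.0
 shift now axes [-0.006 -0.     0.309]
 turn [-0.    -0.001  0.   ]  shift after turn [-0.006 -0.     0.309]
```

servo_tool(steps=[[-0.005,0,0.08,0,0,0,-1],[0,0,0.1,0,0,0,-1],[0,0,0.08,0,0,0,-1],[0,0,0.03,0,0,0,-1],[0,0,0.018,0,0,0,-1],[0,0,0,0,0,0,-0.5],[0,0,0,0,0,0,-0.3],[0,0,0,0,0,0,-0.2]], newtons=40)

```text
t: 33.1
eef_pos: [0.4539, 0.064, 0.0082]
orientation: [0.222, 3.132, -0.0]
wrist_force: [-1.7, -0.0, 5.0]
width: 0.612
gripper_force: 33.8
```

servo_tool(steps=[[0,0,0,0,0,0,0],[0,0,0,0,0,0,0.4],[0,0,0,0,0,0,0.4],[0,0,0,0,0,0,0.4],[0,0,-0.06,0,0,0,0.4],[0,0,-0.12,0,0,0,0.4],[0,0,-0.16,0,0,0,0.4],[0,0,-0.1,0,0,0,0.4]])

```text
t: 34.1
eef_pos: [0.454, 0.0641, 0.1193]
orientation: [0.222, 3.132, 0.0]
wrist_force: [0.2, 0.8, -1.5]
width: 0.607
gripper_force: 42.9
```

```bash
python3 - <<'E'
from h import *
# post in both views: darkest blob near the expected place; its base centre sits at z=.008, top at .042
T={n:capture(n) for n in P}
for n in P:
    im=T[n]; a=proj(n,(.633,.073,.008))[0]; b=proj(n,(.633,.073,.042))[0]; g=cv2.cvtColor(im,cv2.COLOR_RGB2GRAY)
    c=((a+b)/2).astype(int); q=13; s=cv2.resize(g[c[1]-q:c[1]+q,c[0]-q:c[0]+q],None,fx=4,fy=4,interpolation=cv2.INTER_CUBIC)
    m=(s<70).astype(np.uint8); k,lab,stt,ce=cv2.connectedComponentsWithStats(m)
    for i in range(1,k):
        if stt[i,4]>40:
            cc=(ce[i]+.5)/4-.5+c-q; print(n,"comp",np.round(cc,1),stt[i,2:]/4.,"mid-ray z=.025",np.round(ray(n,[cc],.025)[0],4))
    print(n,"pred",np.round((a+b)/2,1),s.min())
E
python3 go.py .633 .0725 .14 81.9
```

```text
top comp [233.3 190. ] [ 4.75  4.75 60.  ] mid-ray z=.025 [0.6334 0.0722 0.025 ]
top pred [233.  190.1] 24
side comp [259.1 171.6] [ 22.5    5.25 306.5 ] mid-ray z=.025 [0.6356 0.1198 0.025 ]
side comp [262.8 184.4] [  3.    11.   117.25] mid-ray z=.025 [0.6302 0.0715 0.025 ]
side pred [263.6 183.7] 5
t 34.2 pos [0.4556 0.0641 0.1201] phi 81.9 zax [ 0.006 -0.    -1.   ] F [ 0.4  0.1 -1. ] w 0.604 g 42.9
 shift now axes [-0.698  0.133 -0.076]
 turn [0.01  0.082 0.001]  shift after turn [-0.698  0.133 -0.08 ]
```

The post measures (0.6334, 0.0722) from the top view and (0.6302, 0.0715) from the side. The target TCP is (0.6335, 0.072).

servo_tool(steps=[[-0.06,0.01,-0.03,0,0,0,0.4],[-0.12,0.02,-0.02,0,0,0,0.4],[-0.17,0.035,0,0,0,0,0.4],[-0.17,0.035,0,0,0,0,0.4],[-0.12,0.023,0,0,0,0,0.4],[-0.06,0.01,0,0,0,0,0.4],[0,0,0,0,0,0,0.4],[0,0,0,0,0,0,0.4]])

```text
t: 35.2
eef_pos: [0.6299, 0.0723, 0.1287]
orientation: [-0.222, -3.131, 0.0]
wrist_force: [-0.3, 0.8, -0.2]
width: 0.604
gripper_force: 42.9
```

```bash
python3 go.py .6335 .072 .065 81.9
```

```text
t 35.2 pos [0.6299 0.0723 0.1287] phi 81.9 zax [-0.002  0.    -1.   ] F [-0.3  0.8 -0.2] w 0.604 g 42.9
 shift now axes [-0.015  0.001  0.255]
 turn [-0.005 -0.034 -0.   ]  shift after turn [-0.014  0.001  0.255]
```

servo_tool(steps=[[-0.013,0,0.08,0,0,0,0.4],[0,0,0.09,0,0,0,0.4],[0,0,0.06,0,0,0,0.4],[0,0,0.03,0,0,0,0.4],[0,0,0,0,0,0,0.4],[0,0,0,0,0,0,0.4],[0,0,0,0,0,0,0.4],[0,0,0,0,0,0,0.4]])

```text
t: 36.2
eef_pos: [0.6349, 0.0719, 0.0653]
orientation: [0.222, 3.133, 0.0]
wrist_force: [0.1, 0.4, -1.6]
width: 0.603
gripper_force: 42.9
```

```bash
python3 go.py .6335 .072 .0165 81.9
python3 - <<'E'
from h import *
im=capture("side"); X=(.632,.072,.055); u,v=proj("side",X)[0]; g=im.astype(int); h=cv2.cvtColor(im,cv2.COLOR_RGB2HSV)
m=((im.min(2)>150)&(h[...,1]<40)).astype(np.uint8)
u0,v0=int(u),int(v)
print(u,v); 
for r in range(v0-14,v0+16): print(r,''.join('#' if x else '.' for x in m[r,u0-24:u0+24]), ''.join('%x'%(x//16) for x in im[r,u0-24:u0+24,1]))
E
```

```text
t 36.2 pos [0.6349 0.0719 0.0653] phi 81.9 zax [ 0.001 -0.    -1.   ] F [ 0.1  0.4 -1.6] w 0.603 g 42.9
 shift now axes [ 0.006 -0.     0.195]
 turn [ 0.002  0.014 -0.   ]  shift after turn [ 0.006 -0.     0.195]
263.3846160427072 176.27599307456936
162 ...#..##........................................ 678b85bc96688877776212222224555532279aaaaaaaaaaa
163 ...#..###....................................... 677b85bba667776666665322233345553237aaaaaaaaaaaa
164 ...##..##........####........................... 776a958bb745554449deb532222244442138aaaaaaaaaaaa
165 ...##..##.......#####........................... 866ab66bc84343339effc8422222344321279aaaaaaaaaaa
166 ....#..##.......#####........................... 9669b75bc8533338dfffc9522222344431378aaaaaaaaaaa
167 ....#..##......######........................... a678b85ac953436dffffb9522212333211268aaaaaaaaaaa
168 ....#..###.....######........................... a777b949ba53338ffffd98521222222211348aaaaaaaaaaa
169 ....##..##....######............................ a877ab68bb7334affffb8842222122212265789aaaaaaaaa
170 ....##..##....######..........
[... 1509 characters left out ...]
#############............#####......... aaaa9679bbbbbbbbbbbbba510146666666bbbbb768aaaaaa
186 ........#############.............#####......... aaaaa678bbbbbbbbbbbbc9411156666666bbbbb857aaaaaa
187 ........#############..............####......... aaaaa667abbbbbbbbbbba720116666666699bbb9679aaaaa
188 ........############.................###........ aaaaa777abbbbbbbbbba75210266666666669bca678aaaaa
189 ........###########..................###........ aaaaa876abbbbbbbbba765421366666666666bbb7569aaaa
190 .........#########....................##........ aaaaa9779bbbbbbbbb866655556666666666699b9559aaaa
191 .........#########.............................. aaaaaa778bbbbbbbba76666666666666666666699447aaaa
```

The collar is about 1 px right of the post in the side view, so I'm shifting it a little in -x. I'll lower it halfway and check the force.

servo_tool(steps=[[0.008,0,0,0,0,0,0.4],[0,0,0.04,0,0,0,0.4],[0,0,0.04,0,0,0,0.4],[0,0,0.03,0,0,0,0.4],[0,0,0,0,0,0,0.4],[0,0,0,0,0,0,0.4],[0,0,0,0,0,0,0.4],[0,0,0,0,0,0,0.4]])

```text
t: 37.25
eef_pos: [0.6328, 0.0722, 0.0376]
orientation: [0.222, 3.133, 0.0]
wrist_force: [-0.4, 0.0, -1.3]
width: 0.606
gripper_force: 42.9
```

The collar's base is at 0.030, below the post top at 0.042, with no contact. Carrying on down.

servo_tool(steps=[[0,0,0.03,0,0,0,0.4],[0,0,0.03,0,0,0,0.4],[0,0,0.016,0,0,0,0.4],[0,0,0.004,0,0,0,0.4],[0,0,0,0,0,0,0.4],[0,0,0,0,0,0,0.4],[0,0,0,0,0,0,0.4],[0,0,0,0,0,0,0.4]])

```text
t: 38.25
eef_pos: [0.6327, 0.0721, 0.0175]
orientation: [0.222, 3.133, -0.0]
wrist_force: [-0.2, -0.1, -1.4]
width: 0.601
gripper_force: 42.9
```

servo_tool(steps=[[0,0,0.003,0,0,0,0.4],[0,0,0.002,0,0,0,0.4],[0,0,0,0,0,0,0.4],[0,0,0,0,0,0,0.4],[0,0,0,0,0,0,0.4],[0,0,0,0,0,0,0.4],[0,0,0,0,0,0,0.4],[0,0,0,0,0,0,0.4]])

```text
t: 39.25
eef_pos: [0.6326, 0.0722, 0.0163]
orientation: [0.222, 3.134, -0.0]
wrist_force: [-1.8, 0.3, 5.2]
width: 0.6
gripper_force: 43.4
```

servo_tool(steps=[[0,0,0,0,0,0,-0.25],[0,0,0,0,0,0,-0.35],[0,0,0,0,0,0,-0.4],[0,0,-0.01,0,0,0,-0.4],[0,0,-0.05,0,0,0,-0.4],[0,0,-0.15,0,0,0,-0.4],[0,0,-0.2,0,0,0,-0.4],[0,0,-0.2,0,0,0,-0.4]])

```text
t: 40.25
eef_pos: [0.6325, 0.0722, 0.171]
orientation: [0.222, 3.133, 0.0]
wrist_force: [1.2, -0.7, -0.2]
width: 0.7
gripper_force: 0.0
```

servo_tool(steps=[[0.1,0.12,0,0,0,0,-0.4],[0.1,0.15,0,0,0,0,-0.4],[0.1,0.18,0,0,0,0,-0.4],[0.1,0.18,0,0,0,0,-0.4],[0.1,0.18,0,0,0,0,-0.4],[0.1,0.18,0,0,0,0,-0.4],[0.08,0.15,0,0,0,0,-0.4],[0,0,0,0,0,0,-0.4]])

```text
t: 41.25
eef_pos: [0.5031, 0.3811, 0.1695]
orientation: [0.214, 3.133, 0.002]
wrist_force: [0.5, -0.5, 0.1]
width: 0.705
gripper_force: 0.0
```

Run:
```python
from h import *
from go import st
st(); X=(.626,.03,.016); o=[]
for n,(w,hh) in {"side":(46,62),"top":(80,62)}.items():
    u,v=proj(n,X)[0].astype(int); im=capture(n)
    o.append(cv2.resize(im[v-hh:v+hh,u-w:u+w],None,fx=3.1,fy=3.1,interpolation=cv2.INTER_CUBIC))
o=np.hstack(o); print(o.shape); cv2.imwrite("pics/f.png",o[:,:,::-1])
```

```text
t 41.25 pos [0.5031 0.3811 0.1695] phi 82.17 zax [ 0.001  0.001 -1.   ] F [ 0.5 -0.5  0.1] w 0.705 g 0.0
(384, 781, 3)
```

View pics/f.png

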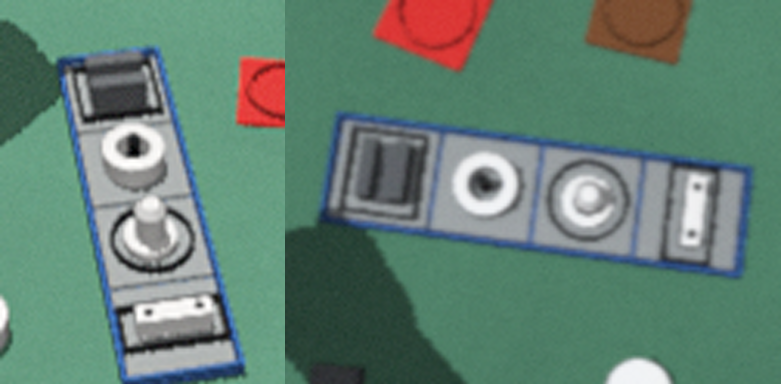

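All four parts sit in their nests in the top crop: block (390,170), collar over the post (487,184), holder (590,200) and bar (693,208). The plain disc and plain block are untouched.

```bash
python3 -c "
from plant import *
print(job_done())"
```

```text
the job is handed in; nothing more can be done
None
```

The nozzle holder, slotted block, bar and collar are each set down on the floor of their own nest, in that order. The plain disc and plain block are untouched, and I handed the job in at about 41 s.

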